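# Tidy the desk into the turning-cover sorting drum

### The arm

A 7-joint arm with a two-finger parallel gripper is mounted at the origin on a cart in front of the work surface, level with it; the furniture and walls round the work are solid. World frame = base frame: x ahead of the robot, y to its left, z up, the work surface at z = 0. Lengths are in m, angles in rad, forces in N, time in s.
With the tool pointing down it reaches from about 0.35 to 0.9 m from the base axis. Payload 7.2 kg.
Tool frame: the origin (TCP) lies at the very end of the fingers, on their centre line; the grasp point (between the pads) lies 19 mm behind it; z points along the fingers, y is the line along which they close (so a half turn about z gives the same grasp; the last joint's range is limited). The gripper opens to 85 mm and grips with 20 to 120 N. Pads are 22 mm wide; open, the fingers measure 114 mm over their backs; the gripper's body (76 mm by 85 mm) begins 54 mm behind the grasp point. The pads swing forward as they close: fully open they stand 13 mm farther back than shut.
Start: joints at [-1.187, 0.411, -0.013, 1.596, 0.006, 1.134, -0.082], TCP at [0.273, 0.562, 0.231] pointing down, gripper open.
Joint ranges: [-2.95, 2.95], [-0.29, 1.99], [-1.47, 1.44], [0.14, 2.54], [-1.03, 4.17], [0.13, 1.85], [-2.86, 2.86]. Speed limits (rad/s): [2.39, 2.39, 3.01, 3.01, 3.14, 3.14, 3.14].

### API

Orientations are given as a rotation vector (axis times angle).
In Python, from plant import bot, viewer gives the robot as it stands.
- The arm moves only by the shell command python3 -m creep 'ROWS' [FORCE]. ROWS is JSON, a list of rows, each a list of 3 entries, a list of its own where there are three numbers: the turn, a rotation vector about the world's x, y, z in rad, then the shift along the world's x, y, z in cm, then the finger opening in cm, from 0 to 8.54. A call has 1 to 20 rows; each row shifts and turns the commanded pose from where the row before left it; what a row does not reach is not made up. A row lasts 1/12 s, in which the tool goes at most 41.7 mm and 7.16 degrees, less where a joint would pass 70% of its speed; a pose out of reach is approached as far as the arm can. A call with a gripper value outside its range is refused whole. The fingers move at their own pace and stop on an object; FORCE is the grip in N (left out, the last holds). Time passes only in rows, so rows that do not move let the fingers close. It gives the time, the measured TCP pose, the force, the opening and the grip force at its end, in the units of the state.
- bot.state(): the state, without advancing time (a new reading comes with each control period).
- viewer.grab_frame(name): name is "scene" or "side" or "wrist"; returns a dict with "image" (400x640x3 uint8, blue, green, red), "vfov" (degrees; the focal length in pixels is half the picture's height over the tangent of half this angle, whatever the lens; pixels are square), "cx", "cy" (the principal point, pixels), "origin" and "rotation" of the camera in the world. Camera axes: x right, y down, z forward; pixel columns grow to the right and rows downward; lengths in m; the calibration is good to about 2 mm. A picture is of the moment at which its call begins. There is no depth.
- bot.close_job(): hands the job in; it is judged then, once.
The state is a dict: "time_s": time; "joints": joint angles; "joint_vel": joint speeds; "tau": joint torques, N m; "ee_pos": TCP position; "eef_rot": TCP orientation; "ft_force": force on the tool from outside, world axes, zero at the start; "wrist_torque": the same for the moment, N m; "grip_width": opening from 0.0 (shut) to 1.0 (fully open); "finger_force": force on a finger pad.
Only numpy, scipy, OpenCV 4.12 (cv2) and the standard library are available. Lean on these libraries where they do the work, as an engineer would, in place of code of your own. Each camera call takes 0.05 s, during which the arm holds its last target. There are 200 camera calls.

### The job

Tidy the loose things into the sorting drum: electronics (charger block, earbud case) go in the blue bay, rolls of adhesive tape in the yellow bay, the tape measure and the wood sample block in the red bay. Turn the cover by its knob to bring its window over the bay you need, and when everything that lay there is put away, leave the drum closed, with the window squarely over the grey deck. Do not move the phone or the brass weight.

Things in the scene. Friction and masses are not known exactly. Their poses are not given: they have to be found in the camera images.
- drum: White round sorting drum fixed to the desk, 276 mm across, any place and heading. Origin: centre of its underside, z up. Wall 16 mm thick, inner radius 122, rim top z = 97 mm, floor z = 6 mm. 6 mm partitions along its x and y axes, up to z = 96, make quarters: yellow bay (+x,+y), red bay (-x,+y), blue bay (+x,-y), grey (-x,-y) filled solid. Rim, wall patches and bay floors show the colours.
- cover (a joint): Flat white turning disc on the drum, radius 124 mm, z = 98 to 103 mm, with one window. Hinge on the drum's axis, rad, growing counterclockwise from above, hard stops at -0.1 and 4.81. Window over: 0 grey deck (closed), 1.571 blue, 3.142 yellow, 4.712 red; its bearing in the drum's frame is 225 degrees plus this angle. Light friction (about 1.2 N at the knob); stays where left.
- window (a point): Middle of the cover's window, on the cover's top plane (z = 103 mm), 80 mm from the drum's axis. The window is a ring sector 76 degrees wide (38 to each side), from radius 32 to 118 mm. A flat steel hub (radius 26 mm, 4 mm high) sits at the cover's middle.
- knob (a point): Grip point of the cover's knob: an upright round black knob of diameter 22 mm rising 34 mm above the cover (z = 103 to 137 mm; its lowest 4 mm flare to 34 mm), 100 mm from the drum's axis, straight opposite the window. This point is on its axis, 19 mm above the cover.
- bay_yellow (a point): Point on the floor of the yellow bay (z = 6 mm), on its bisector, 81 mm from the drum's axis.
- bay_red (a point): Point on the floor of the red bay (z = 6 mm), on its bisector, 81 mm from the drum's axis.
- bay_blue (a point): Point on the floor of the blue bay (z = 6 mm), on its bisector, 81 mm from the drum's axis.
- deck_grey (a point): Point on top of the solid grey deck (z = 96 mm), on its bisector, 81 mm from the drum's axis.
- charger: Electronics, for the blue bay: dark grey charger block, 55 x 58 x 28 mm. May be absent. Sizes along its x, y, z; origin: centre of its underside (z up as it stands at the start).
- earbuds: Electronics, for the blue bay: dark grey earbud case with a rounded top, shut, 26 x 58 x 45 mm, standing upright. May be absent. Sizes along its x, y, z; origin: centre of its underside (z up as it stands at the start).
- tape_1: For the yellow bay: black roll of adhesive tape lying flat, about 53 mm across (55 mm along x with its loose end), 19 mm high; treat it as a solid disc. May be absent. Sizes along its x, y, z; origin: centre of its underside (z up as it stands at the start).
- tape_2: For the yellow bay: a second roll, just like tape_1. May be absent. Sizes along its x, y, z; origin: centre of its underside (z up as it stands at the start).
- measure: For the red bay: dark grey pocket tape measure, 32 x 69 x 60 mm, standing upright. May be absent. Sizes along its x, y, z; origin: centre of its underside (z up as it stands at the start).
- wood: For the red bay: planed brown wood sample block, 38 x 60 x 24 mm, lying flat. May be absent. Sizes along its x, y, z; origin: centre of its underside (z up as it stands at the start).
- phone: Bystander: phone lying face up, 148 x 72 x 8 mm, right of the work. Origin: centre of its underside; x is its long side.
- weight: Bystander: turned brass paper weight, 30 mm across, 40 mm high, left of the work. Origin: centre of its underside.

How it is judged:
At the end, for the whole second after the job is handed in: Every thing that was present lies at rest inside the drum, below the cover, in the bay of its kind (origin within that quarter of the drum), and the cover is at rest with its window over the grey deck, within 0.13 rad (x of each of charger, earbuds, tape_1, tape_2 in the frame of drum above 0 m and y of each of charger, earbuds in the frame of drum below 0 m and horizontal distance between each of charger, earbuds, tape_1, tape_2, measure, wood and drum below 0.124 m and z of charger in the frame of drum between 0 and 0.095 m and linear speed of each of charger, earbuds, tape_1, tape_2, measure, wood below 0.03 m/s and z of earbuds in the frame of drum between 0 and 0.095 m and y of each of tape_1, tape_2, measure, wood in the frame of drum above 0 m and z of tape_1 in the frame of drum between 0 and 0.095 m and z of tape_2 in the frame of drum between 0 and 0.095 m and x of each of measure, wood in the frame of drum below 0 m and z of measure in the frame of drum between 0 and 0.095 m and z of wood in the frame of drum between 0 and 0.095 m and value of joint cover between -0.13 and 0.13 rad and velocity of joint cover between -0.05 and 0.05 rad/s); the robot touches nothing.
It fails at once if the phone is moved more than 3 cm (distance of phone from where it was at the start of the episode above 0.03 m).
It fails at once if the weight is moved more than 3 cm (distance of weight from where it was at the start of the episode above 0.03 m).
Of charger, earbuds, tape_1, tape_2, measure, wood only 4 to 6 are there at a start; the rules pass over those that are not, and their reading is None.
At some moment in a run one of charger, earbuds, tape_1, tape_2, measure, wood may be knocked a few centimetres aside while the robot is not near it.
Once in a run the grip may slacken for a moment while it holds something.
It also fails if it takes over 210 s, if anything falls off the work surface, if the arm or the gripper's body presses on something with over 40 N, if the wrist force passes 120 N, or if a joint passes its speed limit or range.

## Working session

There is one attempt and no reset: what is moved stays moved. The work goes in short steps, Python scripts to look and compute and a shell command to move; the robot and the scene stay as the last step left them, time stands still between calls to the robot, and variables do not carry over. Pictures are saved under pics/ and viewed, at most 14 in all, crops included, and the job is handed in when it is done.

```bash
ls; mkdir -p pics; python3 - <<'E'
from plant import bot, viewer
import cv2
s=bot.state(); print(s)
for n in ("scene","side","wrist"):
    f=viewer.grab_frame(n); cv2.imwrite(f"pics/a_{n}.png",f["image"]); print(n,f["vfov"],f["cx"],f["cy"],f["origin"],f["rotation"])
    if n!="wrist": pass
E
```

```text
pics
{'time_s': 0.0, 'joints': array([-1.18719315,  0.41189224, -0.01270604,  1.59708743,  0.00560514,
        1.13428384, -0.08223303]), 'joint_vel': array([ 0.00049284,  0.00093839,  0.00012259, -0.0004666 ,  0.00076656,
       -0.00087114, -0.00078427]), 'tau': array([-6.67598015e-04, -6.00625777e+01,  6.81828484e-01, -2.99416316e+01,
        1.37713124e-02,  1.08508696e-02,  2.94342453e-05]), 'ee_pos': array([0.27268712, 0.56180564, 0.23044012]), 'eef_rot': array([-7.03632503e-01, -3.06152900e+00,  2.53940174e-03]), 'ft_force': array([-0.44801162,  0.42553224,  0.19504727]), 'wrist_torque': array([ 0.00961047, -0.01110624,  0.00471558]), 'finger_force': 0.0, 'grip_width': 0.999932031359722}
scene 50.40432035866529 321.67267896305356 199.25443296078 [-0.45266656 -0.84481342  0.83088318] [-1.91987887  0.90645168 -0.50586704]
side 56.38469779933869 317.6277801696109 195.80043041304924 [0.46702928 0.89693055 0.64282839] [-0.0504023   2.70815834 -1.53571517]
wrist 60.82902055740966 319.88593976561486 195.60166777035246 [0.19726289 0.59783298 0.37378061] [2.41624887 1.51369375 0.24933352]
```

View pics/a_scene.png

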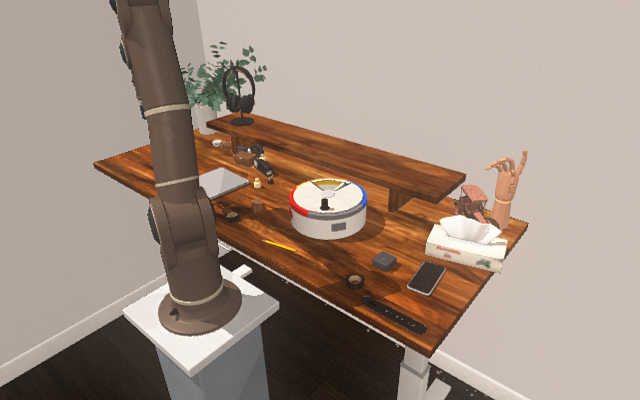

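View pics/a_side.png

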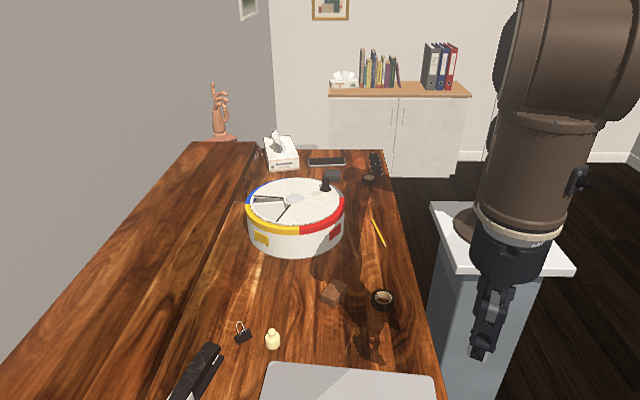

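Scene shows: the charger (385,261), tapes at (355,281) and (232,215), wood (257,208), phone (427,278) and the drum with its cover window towards the far side and the knob near (324,204). In the side view the wood is at (333,291) and a tape at (382,299); the brass weight is the pale object at (273,340).

```bash
cat > h.py <<'E'
from plant import bot, viewer
import cv2, numpy as np
from scipy.spatial.transform import Rotation as R
def grab(n,name=None):
    f=viewer.grab_frame(n)
    if name: cv2.imwrite(f"pics/{name}.png",f["image"])
    return f
def foc(f): return 200/np.tan(np.radians(f["vfov"])/2)
def px(f,u,v,z):
    d=R.from_rotvec(f["rotation"]).apply([(u-f["cx"])/foc(f),(v-f["cy"])/foc(f),1]); o=np.array(f["origin"])
    return o+d*(z-o[2])/d[2]
def proj(f,P):
    c=R.from_rotvec(f["rotation"]).inv().apply(np.atleast_2d(P)-f["origin"]); return c[:,:2]/c[:,2:]*foc(f)+[f["cx"],f["cy"]]
E
python3 - <<'E'
from h import *
a=grab("scene");b=grab("side")
for n,f,l in (("scene",a,[("charger",385,260,.028),("tapeA",355,281,.019),("tapeB",232,214,.019),("wood",257,206,.024),("phone",427,278,.008),("weight",257,187,0),("knob",324,200,.137),("hub",328,193,.107),("pen",280,245,0)]),
 ("side",b,[("wood",333,289,.024),("tapeB",382,298,.019),("weight",273,347,0),("knob",325,180,.137),("hub",294,198,.107),("charger",333,175,.028),("tapeA",369,178,.019),("shelf front",243,215,.0),("x",440,398,0)])):
    for k,u,v,z in l: print(n,k,px(f,u,v,z).round(3))
c=cv2.resize(a["image"][160:310,190:450],None,fx=3,fy=3,interpolation=cv2.INTER_CUBIC)
cv2.imwrite("pics/b_scene.png",c)
E
```

```text
scene charger [ 0.46  -0.31   0.028]
scene tapeA [ 0.333 -0.29   0.019]
scene tapeB [0.353 0.287 0.019]
scene wood [0.445 0.251 0.024]
scene phone [ 0.487 -0.44   0.008]
scene weight [0.581 0.404 0.   ]
scene knob [ 0.485 -0.049  0.137]
scene hub [0.573 0.007 0.107]
scene pen [0.342 0.028 0.   ]
side wood [0.463 0.276 0.024]
side tapeB [0.354 0.294 0.019]
side weight [0.582 0.415 0.   ]
side knob [ 0.489 -0.036  0.137]
side hub [0.574 0.015 0.107]
side charger [ 0.467 -0.275  0.028]
side tapeA [ 0.34  -0.273  0.019]
side shelf front [ 0.744 -0.055  0.   ]
side x [0.274 0.508 0.   ]
```

View pics/b_scene.png

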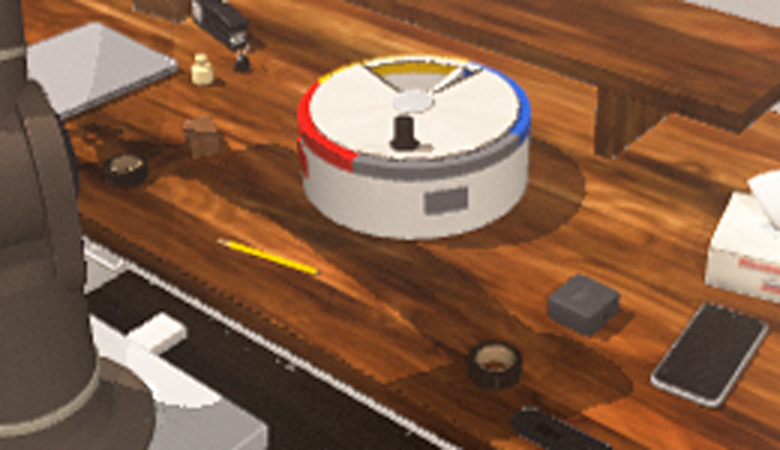

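Crop: four loose things visible (wood, two tapes, charger); the earbuds and measure seem absent. The window is partly over yellow, with a partition visible at its right edge. The shelf is behind the drum.

```bash
python3 - <<'E'
from h import *
a=grab("scene");b=grab("side");w=grab("wrist")
print("wrist axes",R.from_rotvec(w["rotation"]).as_matrix().round(2).tolist(), px(w,320,200,0).round(3))
C=np.array([.5735,.011])
for k,u,v in (("red/grey",308.3,214.5),("grey/blue",361,205),("yel/red",298,186),("yel/blue",349,181.5)):
    p=px(a,u,v,.097)[:2]-C; print(k,np.linalg.norm(p).round(3),np.degrees(np.arctan2(p[1],p[0])).round(1))
# shelf: same front-edge corner in scene (463,178) side?
for z in (.08,.12,.16): print(z,"scene",px(a,463,177,z).round(3),px(a,345,150,z).round(3),"side",px(b,243,170,z).round(3),px(b,200,290,z).round(3))
print(foc(w))
E
```

```text
wrist axes [[0.44, 0.85, 0.29], [0.9, -0.41, -0.14], [-0.0, 0.32, -0.95]] [0.317 0.54  0.   ]
red/grey 0.146 -166.0
grey/blue 0.137 -82.9
yel/red 0.132 95.6
yel/blue 0.134 1.4
0.08 scene [ 1.04  -0.295  0.08 ] [0.975 0.237 0.08 ] side [ 0.767 -0.204  0.08 ] [0.739 0.344 0.08 ]
0.12 scene [ 0.96  -0.324  0.12 ] [0.899 0.18  0.12 ] side [ 0.746 -0.126  0.12 ] [0.72  0.383 0.12 ]
0.16 scene [ 0.881 -0.353  0.16 ] [0.823 0.122 0.16 ] side [ 0.724 -0.047  0.16 ] [0.7   0.423 0.16 ]
340.694033223972
```

```bash
python3 -m creep '[[[0,0,0],[1.5,-3.5,1],8.5],[[0,0,0],[1.5,-3.5,1],8.5],[[0,0,0],[1.5,-3.5,1],8.5],[[0,0,0],[1.5,-3.5,1],8.5],[[0,0,0],[1.5,-3.5,1],8.5],[[0,0,0],[1.5,-3.5,1],8.5],[[0,0,0],[0,0,0],8.5],[[0,0,0],[0,0,0],8.5]]'; python3 - <<'E'
from h import *
f=grab("wrist","c_wrist"); print(f["origin"],f["rotation"])
E
```

```text
time_s: 1.07
ee_pos: [0.3644, 0.3505, 0.2925]
eef_rot: [0.71, 3.059, 0.003]
ft_force: [-0.5, 0.9, -0.9]
grip_width: 0.995
finger_force: 0.0
[0.28882386 0.38640546 0.43569532] [2.42072474 1.50761707 0.25346296]
```

View pics/c_wrist.png

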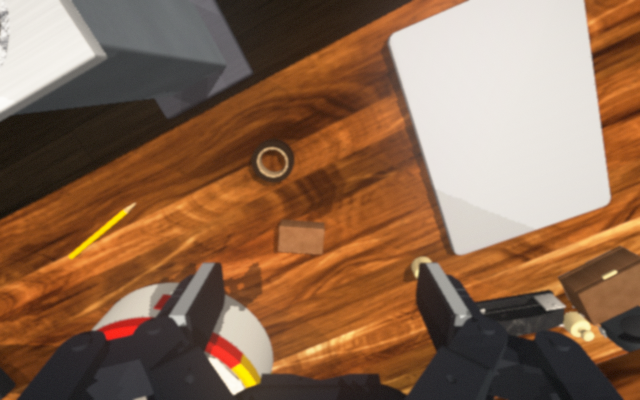

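Wrist view: tape at (272,161), wood at (301,239) with its long side along image x. No other loose things here. Next a look straight down on the drum.

```bash
python3 - <<'E'
from h import *
f=grab("wrist"); p=px(f,272,161,.019);print("tape",p.round(4)); print("wood",px(f,301,239,.018).round(4)); 
g=cv2.cvtColor(f["image"],cv2.COLOR_BGR2HSV)
print(f["image"][235,300],f["image"][225,240])
a,b=px(f,279,222,.024),px(f,325,224,.024);print("wood edge",a,b,np.degrees(np.arctan2(*(b-a)[1::-1])))
E
python3 -m creep '[[[0,0,0],[2.1,-3,0.5],8.5],[[0,0,0],[2.1,-3,0.5],8.5],[[0,0,0],[2.1,-3,0.5],8.5],[[0,0,0],[2.1,-3,0.5],8.5],[[0,0,0],[2.1,-3,0.5],8.5],[[0,0,0],[2.1,-3,0.5],8.5],[[0,0,0],[2.1,-3,0.5],8.5],[[0,0,0],[2.1,-3,0.5],8.5],[[0,0,0],[2.1,-3,0.5],8.5],[[0,0,0],[2.1,-3,0.5],8.5],[[0,0,0],[2.1,-3,0.5],8.5],[[0,0,0],[2.1,-3,0.5],8.5],[[0,0,0],[0,0,0],8.5],[[0,0,0],[0,0,0],8.5]]'; python3 - <<'E'
from h import *
f=grab("wrist","d_wrist"); print(f["origin"],f["rotation"])
E
```

```text
tape [0.3484 0.2923 0.019 ]
wood [0.4604 0.2758 0.018 ]
[ 79 126 190] [ 28  76 146]
wood edge [0.42340583 0.26266239 0.024     ] [0.45239169 0.31556519 0.024     ] 61.28131843244768
time_s: 2.33
ee_pos: [0.6159, -0.0084, 0.3501]
eef_rot: [-0.706, -3.06, 0.002]
ft_force: [-0.3, 1.2, 0.2]
grip_width: 0.998
finger_force: 0.0
[0.54062405 0.02771714 0.49336811] [2.41792095 1.51217055 0.24818874]
```

View pics/d_wrist.png

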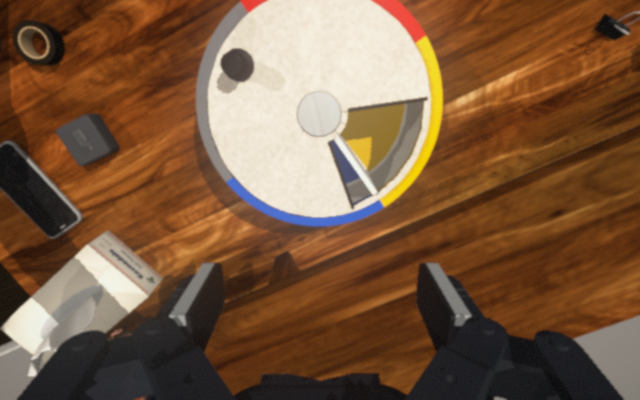

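Top view: hub (320,114), knob (237,65), rim boundaries at (425,40), (383,208), (229,180), (245,4); tape A (39,44), charger top (88,137).

```bash
python3 - <<'E'
from h import *
f=grab("wrist")
C=px(f,320,114,.107); print("C",C.round(4))
rim=[px(f,u,v,.097) for u,v in ((425,40),(383,208),(229,180),(245,4))]
ang=lambda p:np.degrees(np.arctan2(p[1]-C[1],p[0]-C[0]))
for r,o in zip(rim,(90,0,-90,180)): print(np.hypot(*(r-C)[:2]).round(3),(ang(r)-o+180)%360-180)
print("diag",[(rim[0]+rim[2])/2,(rim[1]+rim[3])/2])
k=px(f,237,65,.137); print("knob",k.round(4),np.hypot(*(k-C)[:2]).round(4),ang(k))
e1,e2=px(f,427,98,.103),px(f,352,208,.103); print("window edges",ang(e1),ang(e2))
print("tapeA",px(f,39,44,.019).round(4)); print("charger",px(f,88,137,.026).round(4))
for q in ((57,133),(100,114),(117,143),(75,165)): print(px(f,*q,.024).round(3))
E
```

```text
C [0.572  0.0134 0.107 ]
0.135 8.392416996841575
0.139 8.416360429348742
0.136 9.803386072991657
0.134 9.32248847087385
diag [array([0.57370777, 0.01344892, 0.097     ]), array([0.57456681, 0.01272219, 0.097     ])]
knob [ 0.4921 -0.038   0.137 ] 0.0951 -147.2479003362625
window edges 72.30701686145046 -6.668003367722304
tapeA [ 0.3442 -0.2755  0.019 ]
charger [ 0.468  -0.2893  0.026 ]
[ 0.445 -0.326  0.024]
[ 0.45  -0.257  0.024]
[ 0.492 -0.26   0.024]
[ 0.491 -0.332  0.024]
```

```bash
python3 -m creep '[[[0,0,0],[-3.2,-0.8,-2],8.5],[[0,0,0],[-3.2,-0.8,-2],8.5],[[0,0,0],[-3.2,-0.8,-2],8.5],[[0,0,0],[-3.1,-0.9,-2],8.5],[[0,0,0],[0,0,-4],8.5],[[0,0,0],[0,0,-4],6],[[0,0,0],[0,0,-4],6],[[0,0,0],[0,0,-3.5],6],[[0,0,0],[0,0,0],6]]' 30 && python3 -m creep '[[[0,0,0],[0,0,0],0],[[0,0,0],[0,0,0],0],[[0,0,0],[0,0,0],0],[[0,0,0],[0,0,0],0],[[0,0,0],[0,0,0],0],[[0,0,0],[0,0,0],0]]' 30
```

```text
time_s: 3.18
ee_pos: [0.4833, -0.0382, 0.1108]
eef_rot: [-0.695, -3.053, 0.004]
ft_force: [-1.6, -0.3, -0.1]
grip_width: 0.706
finger_force: 0.0
time_s: 3.68
ee_pos: [0.4874, -0.0419, 0.1184]
eef_rot: [0.705, 3.061, -0.0]
ft_force: [-6.4, -4.5, 4.0]
grip_width: 0.241
finger_force: 29.3
```

```bash
python3 -m creep '[[[0,0,0.093],[0.5,-0.76,0],0],[[0,0,0.093],[0.6,-0.7,0],0],[[0,0,0.093],[0.68,-0.65,0],0],[[0,0,0.093],[0.72,-0.58,0],0],[[0,0,0],[0,0,0],0],[[0,0,0],[0,0,0],0],[[0,0,0],[0,0,0],6],[[0,0,0],[0,0,0],6],[[0,0,0],[0,0,0],6],[[0,0,0],[0,0,2],6],[[0,0,0],[0,0,4],8.5],[[0,0,0],[0,0,4],8.5],[[0,0,0],[0,0,4],8.5],[[0,0,0],[0,0,4],8.5],[[0,0,0],[4,3,2],8.5],[[0,0,0],[4,2,2],8.5],[[0,0,0],[0,0,0],8.5],[[0,0,0],[0,0,0],8.5]]'; python3 - <<'E'
from h import *
f=grab("wrist","e_wrist"); print(proj(f,[.573,.013,.103]),proj(f,[.514,-.068,.137]))
E
```

```text
time_s: 5.18
ee_pos: [0.5794, -0.0253, 0.3297]
eef_rot: [0.12, 3.137, 0.001]
ft_force: [-0.3, -0.8, -0.3]
grip_width: 0.995
finger_force: 0.0
[[354.75618767 150.52694549]] [[270.62369851 103.06571329]]
```

View pics/e_wrist.png

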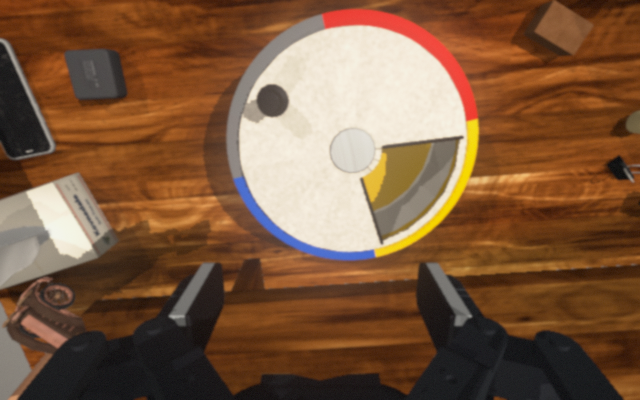

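Window is now squarely over yellow: window edges (462,137) and (382,243) lie symmetrically inside the yellow rim from (478,120) to (376,251). On to tape A.

```bash
cat >> h.py <<'E'
def blob(f,P,rad,thr=70,zt=None):
    "dark blob around expected point P; returns contour on plane z=P[2]: minAreaRect (centre,size,angle)"
    u,v=proj(f,P)[0]; g=cv2.GaussianBlur(f["image"],(3,3),0).max(2)
    r=rad/(f["origin"][2]-P[2])*foc(f); m=np.zeros_like(g); cv2.circle(m,(int(u),int(v)),int(r),255,-1)
    m=((g<thr)&(m>0)).astype(np.uint8)
    cs=cv2.findContours(m,cv2.RETR_EXTERNAL,cv2.CHAIN_APPROX_NONE)[0]; c=max(cs,key=cv2.contourArea)[:,0]
    w=np.array([px(f,*q,P[2])[:2] for q in c],np.float32)
    return cv2.minAreaRect(w),cv2.minEnclosingCircle(w),(u,v),c.mean(0)
E
python3 -m creep '[[[0,0,0],[-2.4,-3.1,-1],8.5],[[0,0,0],[-2.4,-3.1,-1],8.5],[[0,0,0],[-2.4,-3.1,-1],8.5],[[0,0,0],[-2.4,-3.1,-1],8.5],[[0,0,0],[-2.4,-3.1,-1],8.5],[[0,0,0],[-2.4,-3.1,-1],8.5],[[0,0,0],[-2.4,-3.1,-1],8.5],[[0,0,0],[-2.4,-3.1,-1],8.5],[[0,0,0],[0,0,0],8.5],[[0,0,0],[0,0,0],8.5]]'; python3 - <<'E'
from h import *
f=grab("wrist","f_wrist"); print(blob(f,[.344,-.275,.019],.05)); print(blob(f,[.468,-.289,.028],.05,90))
E
```

```text
time_s: 6.07
ee_pos: [0.3827, -0.277, 0.2483]
eef_rot: [-0.135, -3.138, -0.001]
ft_force: [1.3, 0.6, 0.7]
grip_width: 0.998
finger_force: 0.0
(((0.3389110863208771, -0.2823196351528168), (0.05021214485168457, 0.050082556903362274), 45.05437469482422), ((0.3365074098110199, -0.27822595834732056), 0.030659841373562813), (np.float64(319.08303793078426), np.float64(123.69899969526783)), array([314.38888889, 118.77083333]))
(((0.4370332956314087, -0.29843661189079285), (0.05080553516745567, 0.009094580076634884), 89.33659362792969), ((0.4403996467590332, -0.29847559332847595), 0.025530189275741577), (np.float64(316.3317585945838), np.float64(232.7345015109131)), array([305.5106383 , 208.80851064]))
```

View pics/f_wrist.png

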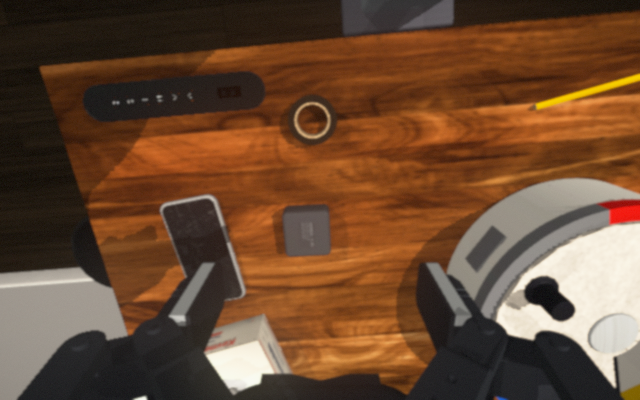

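Tape A at (312,120), charger at (308,228) aligned with the tool, phone right edge at x≈240, black remote up-left of the tape. I'll turn 30° to keep clear of the remote.

```bash
python3 -m creep '[[[0,0,0.105],[-1,0,-2],7.5],[[0,0,0.105],[-1,0,-3],7.5],[[0,0,0.105],[-1,0,-3],7.5],[[0,0,0.105],[-1,-0.2,-3],7.5],[[0,0,0.105],[0,-0.2,-3],7.5],[[0,0,0],[0,0,0],7.5],[[0,0,0],[0,0,0],7.5],[[0,0,0],[0,0,0],7.5]]'
```

```text
time_s: 6.78
ee_pos: [0.3471, -0.2794, 0.1101]
eef_rot: [-0.689, 3.064, -0.001]
ft_force: [0.5, 0.1, 0.8]
grip_width: 0.877
finger_force: 0.0
```

```bash
python3 -m creep '[[[0,0,0],[-0.8,-0.3,-3],7.5],[[0,0,0],[0,0,-4],7.5],[[0,0,0],[0,0,-3],7.5],[[0,0,0],[0,0,-0.7],7.5],[[0,0,0],[0,0,0],7.5],[[0,0,0],[0,0,0],7.5],[[0,0,0],[0,0,0],4],[[0,0,0],[0,0,0],4],[[0,0,0],[0,0,0],4],[[0,0,0],[0,0,0],4],[[0,0,0],[0,0,0],4]]' 50; python3 -m creep '[[[0,0,0],[0,0,2],4],[[0,0,0],[0,0,4],4],[[0,0,0],[0,0,0],4]]'
```

```text
time_s: 7.7
ee_pos: [0.3393, -0.2832, 0.0041]
eef_rot: [-0.693, 3.061, -0.004]
ft_force: [-0.9, 1.4, 16.4]
grip_width: 0.592
finger_force: 49.2
time_s: 7.95
ee_pos: [0.3405, -0.2846, 0.0676]
eef_rot: [-0.691, 3.058, -0.009]
ft_force: [1.6, -0.2, -1.3]
grip_width: 0.592
finger_force: 53.2
```

```bash
python3 -m creep '[[[0,0,0],[0,0,4],4],[[0,0,0],[0,0,4],4],[[0,0,0],[1.2,1.8,3],4],[[0,0,0.1],[2.2,2.9,1],4],[[0,0,0.1],[2.2,2.9,0],4],[[0,0,0.1],[2.2,2.9,0],4],[[0,0,0.1],[2.2,2.9,0],4],[[0,0,0.1],[2.2,2.9,0],4],[[0,0,0],[2.2,2.9,0],4],[[0,0,0],[2.2,2.9,0],4],[[0,0,0],[2.2,2.9,0],4],[[0,0,0],[2.2,2.9,0],4],[[0,0,0],[2.2,2.9,0],4],[[0,0,0],[2.2,2.9,0],4],[[0,0,0],[2.2,2.9,0],4],[[0,0,0],[1,1,0],4],[[0,0,0],[0,0,0],4],[[0,0,0],[0,0,0],4]]'; python3 - <<'E'
from h import *
f=grab("wrist","g_wrist")
E
```

```text
time_s: 9.45
ee_pos: [0.6239, 0.0943, 0.1824]
eef_rot: [-1.432, 2.796, -0.001]
ft_force: [-0.1, -0.2, -0.3]
grip_width: 0.588
finger_force: 53.2
```

View pics/g_wrist.png

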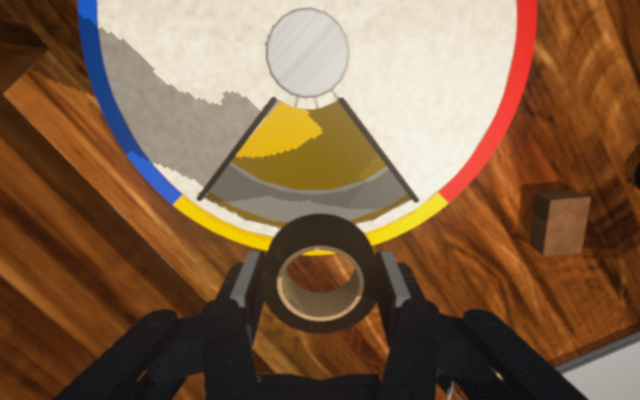

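Tape held, tool aligned with the window; now shift slightly inward, lower and release.

```bash
python3 -m creep '[[[0,0,0],[-0.2,-1.4,0],4],[[0,0,0],[0,0,0],4],[[0,0,0],[0,0,-3],4],[[0,0,0],[0,0,-3],4],[[0,0,0],[0,0,-3],4],[[0,0,0],[0,0,-3],4],[[0,0,0],[0,0,0],4],[[0,0,0],[0,0,0],4]]' && python3 -m creep '[[[0,0,0],[0,0,0],6.6],[[0,0,0],[0,0,0],6.6],[[0,0,0],[0,0,0],6.6],[[0,0,0],[0,0,3],6.6],[[0,0,0],[0,0,4],6.6],[[0,0,0],[0,0,4],6.6],[[0,0,0],[0,0,4],6.6],[[0,0,0],[0,0,0],8.5]]'
```

```text
time_s: 10.17
ee_pos: [0.6206, 0.0778, 0.0611]
eef_rot: [1.426, -2.796, -0.001]
ft_force: [-0.7, 0.0, 0.3]
grip_width: 0.591
finger_force: 53.2
time_s: 10.83
ee_pos: [0.6263, 0.0801, 0.2225]
eef_rot: [-1.423, 2.784, -0.007]
ft_force: [1.2, 0.1, 0.8]
grip_width: 0.894
finger_force: 0.0
```

```bash
python3 -m creep '[[[0,0,0],[-2.6,2.9,0.3],8],[[0,0,0],[-2.6,2.9,0.3],8],[[0,0,0],[-2.6,2.9,0.3],8],[[0,0,0],[-2.6,2.9,0.3],8],[[0,0,0],[-2.6,2.9,0.3],8],[[0,0,0],[-2.6,2.9,0.3],8],[[0,0,0],[-2.6,2.9,0.3],8],[[0,0,0],[-2.6,2.9,0],8],[[0,0,0],[-2.6,2.9,0],8],[[0,0,0],[0,0,0],8],[[0,0,0],[0,0,0],8],[[0,0,0],[0,0,0],8]]'; python3 - <<'E'
from h import *
f=grab("wrist","i_wrist"); b=blob(f,[.349,.292,.019],.05,60); print(b)
u,v=b[2]; 
E
```

```text
time_s: 11.83
ee_pos: [0.3884, 0.3404, 0.2336]
eef_rot: [-1.43, 2.796, -0.0]
ft_force: [1.1, 0.4, -0.5]
grip_width: 0.938
finger_force: 0.0Traceback (most recent call last):
  File "<stdin>", line 2, in <module>
  File "h.py", line 19, in blob
    cs=cv2.findContours(m,cv2.RETR_EXTERNAL,cv2.CHAIN_APPROX_NONE)[0]; c=max(cs,key=cv2.contourArea)[:,0]
                                                                         ~~~^^^^^^^^^^^^^^^^^^^^^^^^
ValueError: max() iterable argument is empty
```

View pics/i_wrist.png

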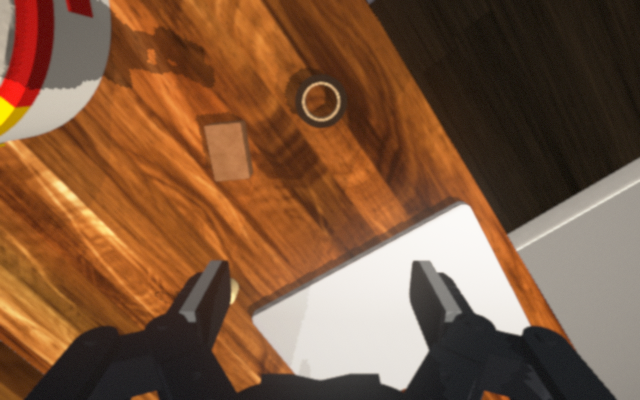

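Tape B at (321,101), wood top centre at (229,152), brass weight at (233,291), edges clear.

```bash
python3 - <<'E'
from h import *
f=grab("wrist"); print("tape",px(f,321,101,.017),"wood",px(f,229,152,.024))
a,b=px(f,209,125,.024),px(f,214,181,.024); print("wood long dir",np.degrees(np.arctan2(*(a-b)[1::-1])), "weight",px(f,233,291,.035))
print(bot.state()["ee_pos"])
E
```

```text
tape [0.35103627 0.28949154 0.017     ] wood [0.4591273  0.27437611 0.024     ]
wood long dir -126.79961346113002 weight [0.56005932 0.40235266 0.035     ]
[0.38909607 0.33949288 0.23326739]
```

```bash
python3 -m creep '[[[0,0,0],[-1.9,-2.5,-2],7.5],[[0,0,0],[-1.9,-2.5,-2],7.5],[[0,0,0],[0,0,-4],7.5],[[0,0,0],[0,0,-4],7.5],[[0,0,0],[0,0,-4],7.5],[[0,0,0],[0,0,-4],7.5],[[0,0,0],[0,0,-2.7],7.5],[[0,0,0],[0,0,0],7.5],[[0,0,0],[0,0,0],7.5]]'; python3 -m creep '[[[0,0,0],[0,0,0],4],[[0,0,0],[0,0,0],4],[[0,0,0],[0,0,0],4],[[0,0,0],[0,0,0],4],[[0,0,0],[0,0,0],4],[[0,0,0],[0,0,2],4],[[0,0,0],[0,0,4],4],[[0,0,0],[0,0,0],4]]' 50
```

```text
time_s: 12.68
ee_pos: [0.3499, 0.2891, 0.0051]
eef_rot: [1.426, -2.796, 0.002]
ft_force: [0.7, 0.8, -0.3]
grip_width: 0.88
finger_force: 0.0
time_s: 13.35
ee_pos: [0.3529, 0.2933, 0.0725]
eef_rot: [-1.425, 2.789, 0.005]
ft_force: [1.5, 1.3, -1.2]
grip_width: 0.587
finger_force: 53.4
```

```bash
python3 -m creep '[[[0,0,0],[0,0,4],4],[[0,0,0],[0,0,4],4],[[0,0,0],[2,-1.5,3],4],[[0,0,0],[3,-2.4,0.5],4],[[0,0,0],[3,-2.4,0],4],[[0,0,0],[3,-2.4,0],4],[[0,0,0],[3,-2.4,0],4],[[0,0,0],[3,-2.4,0],4],[[0,0,0],[3,-2.4,0],4],[[0,0,0],[3,-2.4,0],4],[[0,0,0],[3,-2.4,0],4],[[0,0,0],[1,-1,0],4],[[0,0,0],[0,0,0],4],[[0,0,0],[0,0,0],4],[[0,0,0],[0,0,0],4]]'; python3 - <<'E'
from h import *
f=grab("wrist","j_wrist")
E
```

```text
time_s: 14.6
ee_pos: [0.6191, 0.0749, 0.1817]
eef_rot: [-1.431, 2.796, 0.001]
ft_force: [-0.2, 0.5, -0.3]
grip_width: 0.584
finger_force: 53.4
```

```bash
python3 -m creep '[[[0,0,0],[0.2,0.5,0],4],[[0,0,0],[0,0,0],4],[[0,0,0],[0,0,-3.5],4],[[0,0,0],[0,0,-3.5],4],[[0,0,0],[0,0,-3.5],4],[[0,0,0],[0,0,0],4],[[0,0,0],[0,0,0],4],[[0,0,0],[0,0,0],6.6],[[0,0,0],[0,0,0],6.6],[[0,0,0],[0,0,0],6.6],[[0,0,0],[0,0,3],6.6],[[0,0,0],[0,0,4],6.6],[[0,0,0],[0,0,4],6.6],[[0,0,0],[-2.5,-3.4,1],8],[[0,0,0],[-2.5,-3.4,0],8],[[0,0,0],[0,0,0],8],[[0,0,0],[0,0,0],8]]'; python3 - <<'E'
from h import *
f=grab("wrist","k_wrist"); print(bot.state()["joints"].round(2)); print(proj(f,[.514,-.068,.137]))
E
```

```text
time_s: 16.07
ee_pos: [0.5728, 0.0097, 0.1978]
eef_rot: [-1.423, 2.798, -0.003]
ft_force: [0.1, 1.2, 0.6]
grip_width: 0.937
finger_force: 0.0
[-0.16  0.35  0.07  1.77 -0.03  1.02  2.44]
[[323.29208476  53.81690858]]
```

View pics/k_wrist.png

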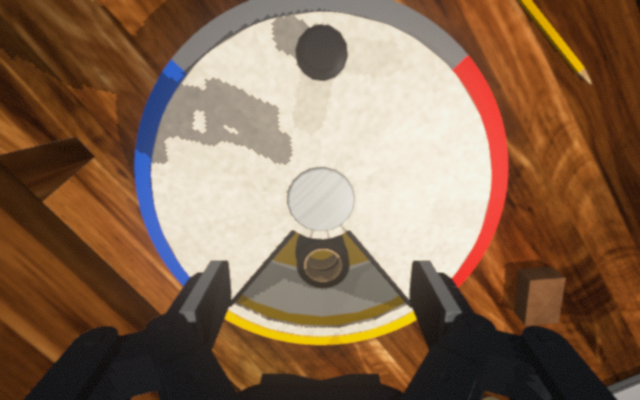

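Both tapes lie stacked in the yellow bay (323,262); knob at (322,52) as predicted. Next turn the cover +90° to red.

```bash
python3 -m creep '[[[0,0,-0.121],[-1,-1.3,0],7],[[0,0,-0.121],[-1,-1.3,0],7],[[0,0,-0.121],[-1,-1.3,0],7],[[0,0,-0.121],[-1,-1.3,0],7],[[0,0,-0.121],[-1,-1.3,0],7],[[0,0,-0.121],[-0.9,-1.3,0],7],[[0,0,-0.121],[0,0,0],7],[[0,0,-0.121],[0,0,0],7],[[0,0,-0.121],[0,0,0],7],[[0,0,-0.121],[0,0,0],7],[[0,0,-0.121],[0,0,0],7],[[0,0,-0.121],[0,0,0],7],[[0,0,-0.121],[0,0,0],7],[[0,0,0],[0,0,0],7],[[0,0,0],[0,0,0],7],[[0,0,0],[0,0,0],7]]'
```

```text
time_s: 17.45
ee_pos: [0.5146, -0.0648, 0.1955]
eef_rot: [0.962, 2.99, 0.0]
ft_force: [0.3, -0.0, 0.1]
grip_width: 0.818
finger_force: 0.0
```

```bash
python3 -m creep '[[[0,0,0],[-0.05,-0.3,-4],6],[[0,0,0],[0,0,-3.9],6],[[0,0,0],[0,0,0],6],[[0,0,0],[0,0,0],0],[[0,0,0],[0,0,0],0],[[0,0,0],[0,0,0],0],[[0,0,0],[0,0,0],0],[[0,0,0],[0,0,0],0],[[0,0,0],[0,0,0],0]]' 30; python3 -m creep '[[[0,0,0.105],[0.88,-0.57,0],0],[[0,0,0.105],[0.93,-0.48,0],0],[[0,0,0.105],[0.98,-0.38,0],0],[[0,0,0.105],[1.01,-0.27,0],0],[[0,0,0.105],[1.03,-0.16,0],0],[[0,0,0.105],[1.05,-0.06,0],0],[[0,0,0.105],[1.05,0.06,0],0],[[0,0,0.105],[1.03,0.16,0],0],[[0,0,0.105],[1.01,0.27,0],0],[[0,0,0.105],[0.98,0.38,0],0],[[0,0,0.105],[0.93,0.48,0],0],[[0,0,0.105],[0.88,0.57,0],0],[[0,0,0.105],[0.81,0.66,0],0],[[0,0,0.105],[0.74,0.74,0],0],[[0,0,0.105],[0.66,0.81,0],0],[[0,0,0],[0,0,0],0],[[0,0,0],[0,0,0],0],[[0,0,0],[0,0,0],0]]'
```

```text
time_s: 18.2
ee_pos: [0.5143, -0.0702, 0.1188]
eef_rot: [0.97, 2.985, -0.0]
ft_force: [-3.0, -4.5, 4.0]
grip_width: 0.237
finger_force: 29.5
time_s: 19.7
ee_pos: [0.6546, -0.0476, 0.1188]
eef_rot: [-1.426, 2.796, -0.004]
ft_force: [0.8, -2.1, 6.5]
grip_width: 0.237
finger_force: 30.8
```

```bash
python3 -m creep '[[[0,0,0],[0,0,0],6],[[0,0,0],[0,0,0],6],[[0,0,0],[0,0,0],6],[[0,0,0],[0,0,4],6],[[0,0,0],[0,0,4],6],[[0,0,0],[-1.4,3.4,1],6],[[0,0,0],[-1.4,3.4,0],6],[[0,0,0],[-1.4,3.4,0],6],[[0,0,0],[-1.4,3.4,0],6],[[0,0,0],[-1.4,3.4,0],6],[[0,0,0],[-1.4,3.4,0],6],[[0,0,0],[-1.4,3.4,0],6],[[0,0,0],[-1.4,3.4,0],6],[[0,0,0],[-1.4,3.4,0],6],[[0,0,0],[-1.4,3.4,0],6],[[0,0,0],[-1.4,3.4,0],6],[[0,0,0],[0,0,0],6],[[0,0,0],[0,0,0],6],[[0,0,0],[0,0,0],6]]'; python3 - <<'E'
from h import *
f=grab("wrist","l_wrist"); print(proj(f,[.459,.275,.024]))
a=grab("scene");b=grab("side")
c=np.hstack([cv2.resize(a["image"][170:250,190:400],None,fx=1.9,fy=1.9),cv2.resize(b["image"][150:350,230:400],(190,224))[:152]]) if 0 else cv2.resize(b["image"][160:320,230:430],None,fx=2.5,fy=2.5)
cv2.imwrite("pics/l2.png",np.vstack([f["image"],c[:200,:].repeat(1,1) if 0 else cv2.copyMakeBorder(c[:200],0,0,0,640-c.shape[1],cv2.BORDER_CONSTANT)]))
E
```

```text
time_s: 21.28
ee_pos: [0.4993, 0.3268, 0.2062]
eef_rot: [1.432, -2.796, 0.001]
ft_force: [-0.3, -0.6, 1.5]
grip_width: 0.705
finger_force: 0.0
[[322.41159622 100.66887247]]
```

View pics/l2.png

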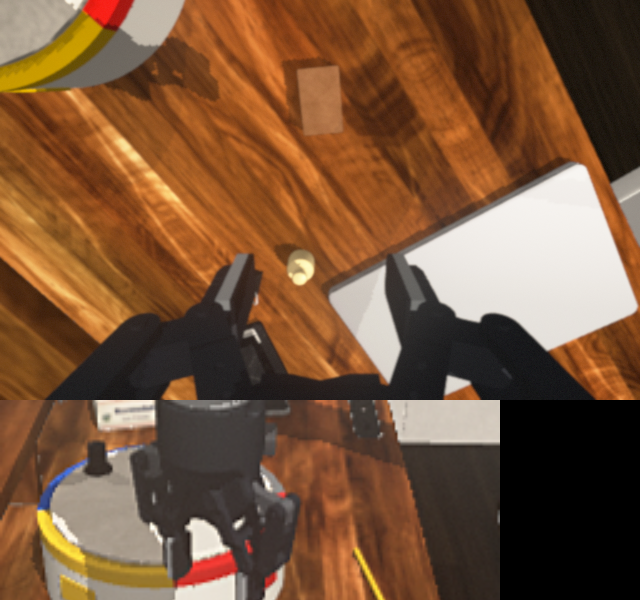

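Wood top centre at (321,100), as predicted (322,101); cover's red side is now open. Picking up the wood.

```bash
python3 -m creep '[[[0,0,0],[-2,-2.6,-3],6],[[0,0,0],[-2,-2.6,-2],6],[[0,0,0],[0,0,-4],6],[[0,0,0],[0,0,-4],6],[[0,0,0],[0,0,-4],6],[[0,0,0],[0,0,-2.9],6],[[0,0,0],[0,0,0],6],[[0,0,0],[0,0,0],6],[[0,0,0],[0,0,0],2.5],[[0,0,0],[0,0,0],2.5],[[0,0,0],[0,0,0],2.5],[[0,0,0],[0,0,0],2.5],[[0,0,0],[0,0,0],2.5],[[0,0,0],[0,0,2],2.5],[[0,0,0],[0,0,4],2.5],[[0,0,0],[0,0,4],2.5],[[0,0,0],[0,0,4],2.5],[[0,0,0],[0,0,3],2.5],[[0,0,0],[0,0,0],2.5]]' 50; python3 -m creep '[[[0,0,-0.121],[0.4,-1.8,0],2.5],[[0,0,-0.121],[0.4,-1.8,0],2.5],[[0,0,-0.121],[0.4,-1.8,0],2.5],[[0,0,-0.121],[0.4,-1.8,0],2.5],[[0,0,-0.121],[0.4,-1.8,0],2.5],[[0,0,-0.121],[0.4,-1.8,0],2.5],[[0,0,-0.121],[0.4,-1.8,0],2.5],[[0,0,-0.121],[0.4,-1.8,0],2.5],[[0,0,-0.121],[0.4,-1.8,0],2.5],[[0,0,-0.121],[0.4,-1.8,0],2.5],[[0,0,-0.121],[0.4,-1.8,0],2.5],[[0,0,-0.121],[0.4,-1.8,0],2.5],[[0,0,-0.121],[0,0,0],2.5],[[0,0,0],[0,0,0],2.5],[[0,0,0],[0,0,0],2.5],[[0,0,0],[0,0,0],2.5]]'; python3 -c "
from h import *
f=grab('wrist','m_wrist')"
```

```text
time_s: 23.02
ee_pos: [0.4639, 0.2794, 0.1878]
eef_rot: [-1.426, 2.784, 0.002]
ft_force: [1.2, 1.2, -0.2]
grip_width: 0.434
finger_force: 48.8
time_s: 24.35
ee_pos: [0.5086, 0.062, 0.1798]
eef_rot: [0.959, 2.991, 0.002]
ft_force: [0.3, 0.8, 0.3]
grip_width: 0.44
finger_force: 48.8
```

View pics/m_wrist.png

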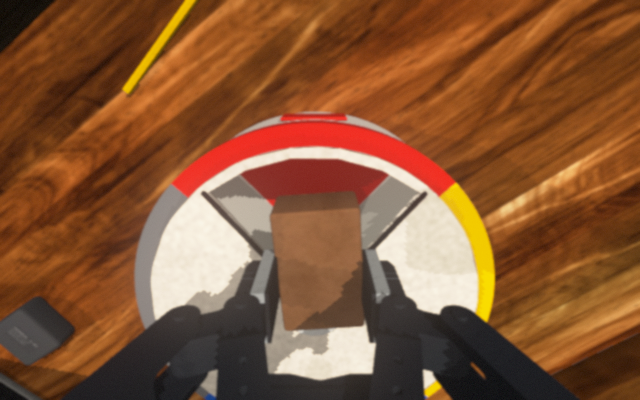

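Wood held over the red bay, window between the white edges is aligned; charger still at (37,330). Lower, release, go to the knob.

```bash
python3 -m creep '[[[0,0,0],[0,-0.2,-3],2.5],[[0,0,0],[0,0,-4],2.5],[[0,0,0],[0,0,-4],2.5],[[0,0,0],[0,0,0],2.5],[[0,0,0],[0,0,0],2.5],[[0,0,0],[0,0,0],5.2],[[0,0,0],[0,0,0],5.2],[[0,0,0],[0,0,0],5.2],[[0,0,0],[0,0,4],5.2],[[0,0,0],[0,0,4],5.2],[[0,0,0],[0,0,4],5.2],[[0,0,0],[2.9,-2.1,1],6],[[0,0,0],[2.9,-2.1,0],6],[[0,0,0],[2.9,-2.1,0],6],[[0,0,0],[2.9,-2.1,0],6],[[0,0,0],[2.9,-2.1,0],6],[[0,0,0],[0,0,0],6],[[0,0,0],[0,0,0],6],[[0,0,0],[0,0,0],6]]'; python3 -c "
from h import *
f=grab('wrist','n_wrist');print(proj(f,[.508,.06,.018]))"
```

```text
time_s: 25.98
ee_pos: [0.6534, -0.0456, 0.2003]
eef_rot: [0.967, 2.988, 0.001]
ft_force: [-0.1, -0.0, 0.4]
grip_width: 0.701
finger_force: 0.0
[[321.25278815 -46.11842788]]
```

```bash
python3 -m creep '[[[0,0,0],[0.1,-0.1,-4],6],[[0,0,0],[0,0,-4.2],6],[[0,0,0],[0,0,0],6],[[0,0,0],[0,0,0],0],[[0,0,0],[0,0,0],0],[[0,0,0],[0,0,0],0],[[0,0,0],[0,0,0],0],[[0,0,0],[0,0,0],0],[[0,0,0],[0,0,0],0]]' 30; python3 -m creep '[[[0,0,-0.105],[-0.66,-0.81,0],0],[[0,0,-0.105],[-0.74,-0.74,0],0],[[0,0,-0.105],[-0.81,-0.66,0],0],[[0,0,-0.105],[-0.88,-0.57,0],0],[[0,0,-0.105],[-0.93,-0.48,0],0],[[0,0,-0.105],[-0.98,-0.38,0],0],[[0,0,-0.105],[-1.01,-0.27,0],0],[[0,0,-0.105],[-1.03,-0.16,0],0],[[0,0,-0.105],[-1.05,-0.06,0],0],[[0,0,-0.105],[-1.05,0.06,0],0],[[0,0,-0.105],[-1.03,0.16,0],0],[[0,0,-0.105],[-1.01,0.27,0],0],[[0,0,-0.105],[-0.98,0.38,0],0],[[0,0,-0.105],[-0.93,0.48,0],0],[[0,0,-0.105],[-0.88,0.57,0],0],[[0,0,0],[0,0,0],0],[[0,0,0],[0,0,0],0]]'
```

```text
time_s: 26.78
ee_pos: [0.6561, -0.0468, 0.1209]
eef_rot: [0.965, 2.985, 0.003]
ft_force: [-2.4, 0.4, 7.0]
grip_width: 0.238
finger_force: 29.2
time_s: 28.2
ee_pos: [0.5153, -0.0718, 0.1208]
eef_rot: [2.8, 1.419, 0.004]
ft_force: [-7.7, -9.0, 17.9]
grip_width: 0.239
finger_force: 31.1
```

```bash
python3 -m creep '[[[0,0,-0.105],[-0.85,0.9,0.2],0],[[0,0,-0.105],[-0.74,0.74,0.1],0],[[0,0,-0.105],[-0.66,0.81,0],0],[[0,0,-0.105],[-0.57,0.88,0],0],[[0,0,-0.105],[-0.48,0.93,0],0],[[0,0,-0.105],[-0.38,0.98,0],0],[[0,0,-0.105],[-0.27,1.01,0],0],[[0,0,-0.105],[-0.16,1.03,0],0],[[0,0,-0.105],[-0.06,1.05,0],0],[[0,0,-0.105],[0.06,1.05,0],0],[[0,0,-0.105],[0.16,1.03,0],0],[[0,0,-0.105],[0.27,1.01,0],0],[[0,0,-0.105],[0.38,0.98,0],0],[[0,0,-0.105],[0.48,0.93,0],0],[[0,0,-0.105],[0.57,0.88,0],0],[[0,0,0],[0,0,0],0],[[0,0,0],[0,0,0],0]]'
```

```text
time_s: 29.62
ee_pos: [0.4935, 0.0729, 0.1211]
eef_rot: [2.985, -0.98, 0.004]
ft_force: [3.5, -4.1, -10.4]
grip_width: 0.242
finger_force: 31.3
```

```bash
python3 -m creep '[[[0,0,0],[0,0,0],6],[[0,0,0],[0,0,0],6],[[0,0,0],[0,0,0],6],[[0,0,0],[0,0,4],6],[[0,0,0],[0,0,4],6],[[0,0,0],[0,0,2.5],8]]'; python3 -m creep '[[[0,0,0.118],[-0.2,-2.4,0],8],[[0,0,0.118],[-0.2,-2.4,0],8],[[0,0,0.118],[-0.2,-2.4,0],8],[[0,0,0.118],[-0.2,-2.4,0],8],[[0,0,0.118],[-0.2,-2.4,0],8],[[0,0,0.118],[-0.2,-2.4,0],8],[[0,0,0.118],[-0.2,-2.4,0],8],[[0,0,0.118],[-0.2,-2.4,0],8],[[0,0,0.118],[-0.2,-2.4,0],8],[[0,0,0.118],[-0.2,-2.4,0],8],[[0,0,0.118],[-0.2,-2.4,0],8],[[0,0,0.118],[-0.2,-2.4,0],8],[[0,0,0.118],[-0.2,-2.4,0],8],[[0,0,0.118],[-0.2,-2.4,0],8],[[0,0,0.118],[-0.2,-2.4,0],8],[[0,0,0.118],[-0.2,-2.4,0],8],[[0,0,0.118],[-0.2,-2.4,0],8],[[0,0,0.118],[-0.2,-2.4,0],8],[[0,0,0],[0,0,0],8],[[0,0,0],[0,0,0],8]]'; python3 -c "
from h import *
f=grab('wrist','o_wrist');print(proj(f,[.462,-.298,.028]),bot.state()['joints'].round(2))"
```

```text
time_s: 30.12
ee_pos: [0.4932, 0.0724, 0.2289]
eef_rot: [-2.983, 0.981, -0.002]
ft_force: [0.1, -1.0, -0.0]
grip_width: 0.828
finger_force: 0.0
time_s: 31.78
ee_pos: [0.4556, -0.3605, 0.2262]
eef_rot: [2.314, 2.124, 0.001]
ft_force: [0.3, 0.8, 1.0]
grip_width: 0.941
finger_force: 0.0
[[321.51767492 100.68989541]] [ 0.04  0.4   0.73  1.75 -0.3   1.1   0.78]
```

View pics/o_wrist.png

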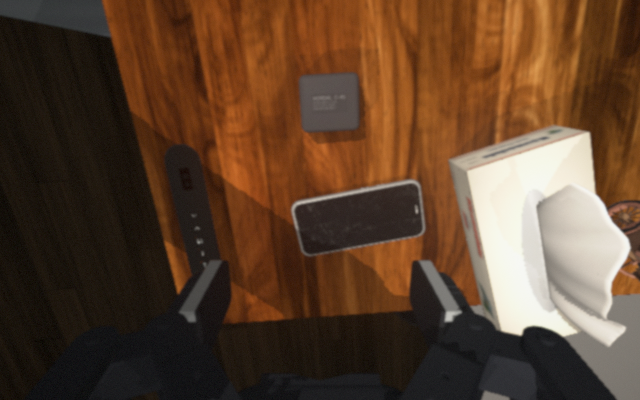

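Charger top centre at (330,100), edges square to the tool; phone at (360,217) and tissue box (from x≈450) clear of the fingers.

```bash
python3 -m creep '[[[0,0,0],[0.75,3.2,0],8],[[0,0,0],[0.7,3.1,-2],8],[[0,0,0],[0,0,-4],8],[[0,0,0],[0,0,-4],8],[[0,0,0],[0,0,-4],8],[[0,0,0],[0,0,-4],8],[[0,0,0],[0,0,-3.5],8],[[0,0,0],[0,0,0],8],[[0,0,0],[0,0,0],8]]'; python3 -m creep '[[[0,0,0],[0,0,0],4],[[0,0,0],[0,0,0],4],[[0,0,0],[0,0,0],4],[[0,0,0],[0,0,0],4],[[0,0,0],[0,0,0],4],[[0,0,0],[0,0,2],4],[[0,0,0],[0,0,4],4],[[0,0,0],[0,0,4],4],[[0,0,0],[0,0,4],4],[[0,0,0],[0,0,4],4],[[0,0,0],[0,0,0],4]]' 55; python3 -c "
from h import *
grab('wrist','p_wrist')"
```

```text
time_s: 32.58
ee_pos: [0.4702, -0.2943, 0.01]
eef_rot: [-2.307, -2.127, 0.002]
ft_force: [-0.2, 0.4, 1.4]
grip_width: 0.936
finger_force: 0.0
time_s: 33.5
ee_pos: [0.4741, -0.2989, 0.2001]
eef_rot: [2.302, 2.119, 0.011]
ft_force: [0.9, -1.8, -1.1]
grip_width: 0.661
finger_force: 59.8
```

```bash
python3 -m creep '[[[0,0,0.112],[1.83,2.9,0],4],[[0,0,0.112],[1.83,2.9,0],4],[[0,0,0.112],[1.83,2.9,0],4],[[0,0,0.112],[1.83,2.9,0],4],[[0,0,0.112],[1.83,2.9,0],4],[[0,0,0.112],[1.83,2.9,0],4],[[0,0,0.112],[1.83,2.9,0],4],[[0,0,0.112],[1.83,2.9,0],4],[[0,0,0.112],[1.83,2.9,0],4],[[0,0,0],[0,0,0],4],[[0,0,0],[0,0,0],4],[[0,0,0],[0,0,0],4]]'; python3 -c "
from h import *
f=grab('wrist','q_wrist'); C=np.array([.573,.013])
for b in (-75,1): print('window corners', proj(f,[*(C+.118*np.array([np.cos(np.radians(b)),np.sin(np.radians(b))])),.103]),proj(f,[*(C+.032*np.array([np.cos(np.radians(b)),np.sin(np.radians(b))])),.103]))
"
```

```text
time_s: 34.55
ee_pos: [0.635, -0.0353, 0.1906]
eef_rot: [-0.995, -2.979, 0.001]
ft_force: [0.3, -1.0, -1.5]
grip_width: 0.663
finger_force: 59.8
window corners [[223.9113033  219.95539995]] [[293.84181614 126.62099592]]
window corners [[421.89773175 220.20893521]] [[352.68616537 126.68390202]]
```

View pics/q_wrist.png

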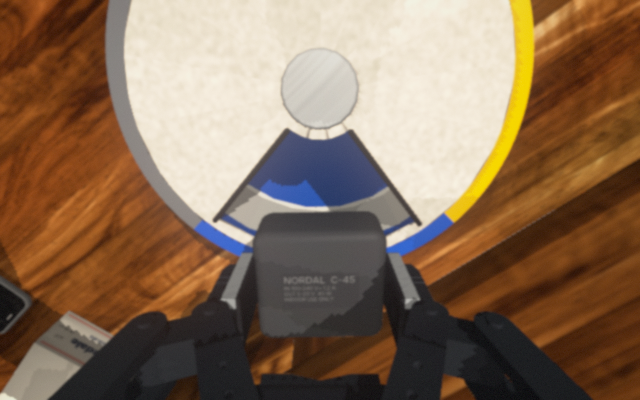

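Charger held, centred on the blue window (corners (215,220), (420,223)). Lower and release.

```bash
python3 -m creep '[[[0,0,0],[-0.2,0.1,-2],4],[[0,0,0],[0,0,-2],4],[[0,0,0],[0,0,-2],4],[[0,0,0],[0,0,-2],4],[[0,0,0],[0,0,-2],4],[[0,0,0],[0,0,-2],4],[[0,0,0],[0,0,0],4],[[0,0,0],[0,0,0],4]]'
```

```text
time_s: 35.27
ee_pos: [0.6325, -0.0353, 0.0703]
eef_rot: [-0.997, -2.977, 0.002]
ft_force: [0.9, -0.3, -0.5]
grip_width: 0.661
finger_force: 59.7
```

```bash
python3 -m creep '[[[0,0,0],[0,0,0],7],[[0,0,0],[0,0,0],7],[[0,0,0],[0,0,0],7],[[0,0,0],[0,0,4],7],[[0,0,0],[0,0,4],7],[[0,0,0],[0,0,5],7],[[0,0,0],[-2.8,2.2,1],7],[[0,0,0],[-2.8,2.2,0],7],[[0,0,0],[-2.8,2.2,0],7],[[0,0,0],[-2.8,2.2,0],7],[[0,0,0],[-2.7,2,0],7],[[0,0,0],[0,0,0],6],[[0,0,0],[0,0,0],6],[[0,0,0],[0,0,0],6]]'; python3 -c "
from h import *
f=grab('wrist','r_wrist');print(proj(f,[[.4935,.0729,.137],[.636,-.034,.034]]))"
```

```text
time_s: 36.43
ee_pos: [0.4954, 0.0741, 0.2034]
eef_rot: [0.993, 2.978, 0.002]
ft_force: [0.8, -1.3, 0.7]
grip_width: 0.703
finger_force: 0.0
[[317.86086155 211.18910946]
 [318.52737373 325.81013737]]
```

```bash
python3 -m creep '[[[0,0,0],[-0.2,-0.1,-4],6],[[0,0,0],[0,0,-4.2],6],[[0,0,0],[0,0,0],6],[[0,0,0],[0,0,0],0],[[0,0,0],[0,0,0],0],[[0,0,0],[0,0,0],0],[[0,0,0],[0,0,0],0],[[0,0,0],[0,0,0],0],[[0,0,0],[0,0,0],0]]' 30; python3 -m creep '[[[0,0,-0.105],[0.66,0.81,0],0],[[0,0,-0.105],[0.74,0.74,0],0],[[0,0,-0.105],[0.81,0.66,0],0],[[0,0,-0.105],[0.88,0.57,0],0],[[0,0,-0.105],[0.93,0.48,0],0],[[0,0,-0.105],[0.98,0.38,0],0],[[0,0,-0.105],[1.01,0.27,0],0],[[0,0,-0.105],[1.03,0.16,0],0],[[0,0,-0.105],[1.05,0.06,0],0],[[0,0,-0.105],[1.05,-0.06,0],0],[[0,0,-0.105],[1.03,-0.16,0],0],[[0,0,-0.105],[1.01,-0.27,0],0],[[0,0,-0.105],[0.98,-0.38,0],0],[[0,0,-0.105],[0.93,-0.48,0],0],[[0,0,-0.105],[0.88,-0.57,0],0],[[0,0,0],[0,0,0],0],[[0,0,0],[0,0,0],0]]'
```

```text
time_s: 37.23
ee_pos: [0.4944, 0.0731, 0.1229]
eef_rot: [0.993, 2.976, 0.004]
ft_force: [0.2, -1.3, 8.4]
grip_width: 0.24
finger_force: 29.6
time_s: 38.65
ee_pos: [0.6334, 0.0917, 0.1229]
eef_rot: [2.812, 1.393, 0.001]
ft_force: [-3.5, -8.0, 8.5]
grip_width: 0.237
finger_force: 30.4
```

```bash
python3 -m creep '[[[0,0,0],[0,0,0],6],[[0,0,0],[0,0,0],6],[[0,0,0],[0,0,0],6],[[0,0,0],[0,0,4],6],[[0,0,0],[0,0,4],6],[[0,0,0],[0,0,4],6],[[0,0,0],[-2,-2.8,3],6],[[0,0,0],[-2,-2.8,3],6],[[0,0,0],[-2,-2.8,2],6],[[0,0,0],[-2,-2.8,0],6],[[0,0,0],[-2,-2.8,0],6],[[0,0,0],[0,0,0],6],[[0,0,0],[0,0,0],6],[[0,0,0],[0,0,0],6]]'; python3 - <<'E'
from h import *
f=grab("wrist","s_wrist"); C=np.array([.573,.013]); g=cv2.GaussianBlur(f["image"],(3,3),0)
def at(r,b,z):
    b=np.radians(b); return proj(f,[C[0]+r*np.cos(b),C[1]+r*np.sin(b),z])[0]
u,v=at(.1,52.5,.137); print("knob px",u,v)
try:
    _,_,_,c=blob(f,[C[0]+.1*np.cos(np.radians(52.5)),C[1]+.1*np.sin(np.radians(52.5)),.137],.03,70); k=px(f,*c,.137)[:2]-C
    print("knob r,bearing",np.hypot(*k),np.degrees(np.arctan2(k[1],k[0])))
except Exception as e: print(e)
for b in range(184,288,4):
    p=at(.1,b,.1); i,j=int(round(p[1])),int(round(p[0])); print(b,(j,i),g[i,j] if 0<=i<400 and 0<=j<640 else None,end="; ")
s=grab("scene"); 
for n,P in (("charger",[.47,-.297,.014]),("tapeA",[.339,-.2825,.01]),("tapeB",[.351,.2895,.01]),("wood",[.459,.275,.01])):
    q=proj(s,P)[0].astype(int); print(n,s["image"][q[1]-3:q[1]+4,q[0]-3:q[0]+4].mean((0,1)).round())
E
```

```text
time_s: 39.82
ee_pos: [0.5361, -0.0388, 0.3157]
eef_rot: [-2.811, -1.4, -0.002]
ft_force: [-0.8, 0.2, -0.3]
grip_width: 0.702
finger_force: 0.0
knob px 318.9085086288411 -25.296497664905274
max() iterable argument is empty
184 (249, 162) [216 232 242]; 188 (253, 167) [212 230 240]; 192 (258, 171) [210 229 239]; 196 (263, 175) [104 114 127]; 200 (269, 179) [122 127 134]; 204 (274, 182) [134 140 146]; 208 (280, 185) [134 138 145]; 212 (286, 187) [134 138 144]; 216 (292, 189) [133 138 144]; 220 (298, 190) [132 137 142]; 224 (305, 192) [132 137 143]; 228 (311, 192) [132 137 142]; 232 (317, 193) [133 137 142]; 236 (323, 192) [131 136 141]; 240 (330, 192) [132 136 141]; 244 (336, 191) [132 136 141]; 248 (342, 190) [132 137 142]; 252 (348, 188) [133 137 142]; 256 (354, 186) [133 138 144]; 260 (360, 183) [132 138 143]; 264 (366, 180) [133 139 145]; 268 (371, 177) [128 135 140]; 272 (376, 173) [82 87 95]; 276 (381, 169) [219 234 243]; 280 (386, 165) [211 229 239]; 284 (391, 160) [218 233 242]; charger [ 34.  82. 159.]
tapeA [ 28.  65. 128.]
tapeB [ 34.  72. 134.]
wood [ 40.  91. 173.]
```

Window shows grey from about 195° to 273°, centred on 234°: the cover is closed squarely. All four original spots now show bare desk. Handing in.

```bash
python3 -c "
from plant import bot
print(bot.close_job())"
```

```text
the job is handed in; nothing more can be done
None
```

The job is handed in: both tapes are in the yellow bay, the wood in red and the charger in blue, with the cover closed over the grey deck. I found no earbud case or tape measure. I saw the tapes in their bay, but did not look in on the wood and charger after releasing them. No verdict came back.

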